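# Rock the stuck former out of the gingerbread jig

### The job

The icing has set: work the wooden former out of the gingerbread jig. It is pinched so tightly between two sprung cork pads that a straight pull lifts the whole white tray, so grip its handle block and rock it side to side between the pads, leaning it first away from the gingerbread corner, then towards it, and so on, until it frees, always leaving the tray down on its base and the gingerbread corner and the other things undisturbed. Finish while still holding the former upright over its slot, its foot just clear of the jig (no more than about 3 cm above the wooden stops) and the tray lying flat.

Things in the scene. Friction and masses are not known exactly. Their poses are not given: they have to be found in the camera images.
- former: Brown wooden former, 110 mm tall, 0.22 kg: a block 50 (x) x 60 (y) x 60 mm high, centred on it a handle block 40 (x) x 36 (y) mm, from 60 to 110 mm above the foot. Origin: centre of its foot (underside), z up. Starts upright, foot on the tray, axes parallel to the tray's. Grip the handle high across its 36 mm (closing along y), so as to rock it about x.
- former_top (a point): Centre of the top face of the former's handle block, 110 mm above the middle of its foot.
- tray: White tray, 200 (x) x 340 (y) x 18 mm, 1 kg, lying on a fixed plywood base with two dowels; it can only rise straight up, and falls back by its weight. Origin: on its upper face (30 mm above the table) at the middle of the former's slot; z up, y towards the gingerbread corner; spans x -100 to 100, y -110 to 230 mm. Plywood cheeks 34 mm high stand 1.5 mm from the former in x.
- pad_far (a point): Where the cork pad on the side away from the gingerbread corner pinches the former: tray x 0, y -30, z +30 mm. Each pad is a cork roller (radius 8 mm, along x) pushed in by a spring (14 N, 1.3 N/mm, 8 mm of give); friction holds that side of the former with about 8 N. A straight pull needs about 16 N, but the tray already lifts at about 11 N.
- pad_near (a point): The same pad on the gingerbread side: tray x 0, y +30, z +30 mm. Leaning the former's top to -y by turning it about pad_far slides its +y side up past pad_near, and the reverse; the sides stay where they have risen to. Each side must rise a little over 30 mm to pass its pad; leans of 0.2 rad (12 mm a side) are possible.
- stop_top (a point): Top of the wooden stop behind pad_near: tray x 0, y 70, z +40 mm. Two such stops (y = 63 to 77 mm on either side, 70 mm long in x, 40 mm high) are the highest parts of the jig.
- corner: Fragile gingerbread corner, 0.14 kg: an L of two upright brown walls 9 mm thick and 70 mm high, iced white; one wall 100 mm long along its x, the other 55 mm along its +y from the first one's -x end. Origin: under the middle of the long wall. It stands loose on the tray, about 150 mm to the tray's +y of the slot. Leave alone.
- cup: Green plastic cup, radius 40, height 85 mm, origin under its centre. Bystander.
- flask: Grey drinking flask, radius 34, height 210 mm, origin under its centre. Bystander.
- tin: Dark baking tin, 220 x 300 x 55 mm, with gingerbread bars in it, origin under its centre. Bystander.
Things that resemble listed ones, but are neither listed nor needed, are in the scene too. Leave any green, pink or red look-alike of the former alone.

How it is judged (in metres and radians):
On the way, in this order (a step that is already met when the one before it is completed fails the run):
1. the former leans away from the gingerbread corner by 4 degrees or more while still in its slot (angle between former's own z axis and vertical above 0.07 rad and y of former_top in the frame of tray below -0.004 m and z of former in the frame of tray below 0.034 m), for 0.05 s.
2. then it leans towards the corner by 4 degrees or more while still in its slot (angle between former's own z axis and vertical above 0.07 rad and y of former_top in the frame of tray above 0.004 m and z of former in the frame of tray below 0.034 m), for 0.05 s.
At the end, for the whole second after the job is handed in: Former held still in the fingers, upright within 8.5 degrees, within 30 mm over its slot, touching nothing of the jig, foot 41 to 80 mm above the tray face (stops are 40 mm high); tray within 3 mm of where it lay, gingerbread corner within 15 mm, the others within 30 mm (z of former in the frame of tray between 0.041 and 0.08 m and horizontal distance between former and tray below 0.03 m and angle between former's own z axis and vertical below 0.15 rad and linear speed of former below 0.03 m/s and contact force between the fingers and former above 1 N and contact force between former and tray below 0.3 N and distance of tray from where it was at the start of the episode below 0.003 m and distance of corner from where it was at the start of the episode below 0.015 m and angle between corner's own z axis and vertical below 0.1 rad and distance of each of cup, flask, tin from where it was at the start of the episode below 0.03 m); the arm keeps its last pose, push and grip.
It fails at once if the tray lifted more than 8 mm from its base (pulled too hard) (distance of tray from where it was at the start of the episode above 0.008 m).
It fails at once if the gingerbread corner shifted over 15 mm or tipped (distance of corner from where it was at the start of the episode above 0.015 m or angle between corner's own z axis and vertical above 0.2 rad).
It fails at once if the cup, flask or tin was pushed more than 30 mm (distance of any of cup, flask, tin from where it was at the start of the episode above 0.03 m).
It also fails if it takes over 42 s, if anything falls off the work surface, if the arm or the gripper's body presses on something with over 40 N, if the wrist force passes 120 N, or if a joint passes its speed limit or range.

### The arm

A 7-joint arm with a two-finger parallel gripper is mounted at the origin on the work surface. World frame = base frame: x ahead of the robot, y to its left, z up, the work surface at z = 0. Lengths are in mm, angles in rad, forces in N, time in s.
With the tool pointing down it reaches from about 400 to 875 mm from the base axis. Payload 19.3 kg.
Tool frame: the origin (TCP) lies midway between the tips of the shut fingers; the grasp point (between the pads) lies 19 mm behind it; z points along the fingers, y is the direction in which the jaws open and shut (so a half turn about z gives the same grasp; the last joint's range is limited). The gripper opens to 85 mm and grips with 20 to 120 N. Pads are 22 mm wide; open, the fingers measure 114 mm over their backs; the gripper's body (76 mm by 85 mm) begins 54 mm behind the grasp point. The pads swing forward as they close: fully open they stand 13 mm farther back than shut.
Start: joints at [-0.07, 0.521, -0.036, 1.599, 0.021, 1.021, -0.113], TCP at [624.992, -0.025, 231.291] pointing down, gripper open.
Joint ranges: [-2.91, 2.91], [-0.3, 2.13], [-1.5, 1.42], [0.17, 2.43], [-1.26, 4.41], [0.16, 1.93], [-2.52, 2.52]. Speed limits (rad/s): [1.89, 1.89, 2.39, 2.39, 3.01, 3.01, 3.01].

### API

Orientations are given as a rotation vector (axis times angle).
In Python, from cell import * gives the robot as it stands.
- The arm moves only by the tool arm_command, never from a script. Its argument "deltas" is a list of rows, each a list of 3 entries, a list of its own where there are three numbers: the opening, from 0 (shut) to 1 (fully open), then the shift along the tool's x, y, z in mm, then the turn about the tool's z in rad. In form: [[claw, [dx, dy, dz], yaw], ...]. A call has 1 to 12 rows; each row shifts and turns the pose as measured when the row begins, along the tool's axes as they then stand; what a row does not reach is not made up. A row lasts 1/10 s, in which the tool goes at most 50 mm and 8.59 degrees, less where a joint would pass 70% of its speed; a pose out of reach is approached as far as the arm can. A call with a gripper value outside its range is refused whole. The fingers move at their own pace and stop on an object; the grip force is fixed at half the most. Time passes only in rows, so rows that do not move let the fingers close. It gives the time, the measured TCP pose, the force and the opening at its end, in the units of the state.
- read_state(): the state, without advancing time (a new reading comes with each control period).
- camera(name): name is "scene" or "side" or "wrist"; returns the picture (400x640x3 uint8, blue, green, red); there is no depth.
- camera_model(name): a dict with "fov_y" (degrees; the focal length in pixels is half the picture's height over the tangent of half this angle, whatever the lens; pixels are square), "cx", "cy" (the principal point, pixels), "dist_coeffs" ([k1, k2, p1, p2, k3] as OpenCV has them; the pictures are not rectified), "R" (3x3) and "t" (3): a world point X has camera coordinates R X + t; the wrist camera has in their place "tool_from_camera" (4x4, takes a point from camera to tool coordinates, whose origin is the TCP and whose axes are the flange's). Camera axes: x right, y down, z forward; pixel columns grow to the right and rows downward; lengths in mm; the calibration is good to about 2 mm. A picture is of the moment at which its call begins: read the wrist's pose just before it. camera_model takes no time and is no camera call.
- job_done(): hands the job in, once; it reports no verdict.
The state is a dict: "time_s": time; "q": joint angles; "qd": joint speeds; "joint_efforts": joint torques, N m; "tcp_pos": TCP position; "tcp_rot": TCP orientation; "wrist_force": force on the tool from outside, world axes, zero at the start; "moment": the same for the moment, N m; "opening": finger opening in mm.
Only numpy, scipy, OpenCV 4.12 (cv2) and the standard library are available. Lean on these libraries where they do the work, as an engineer would, in place of code of your own. Each camera call takes 0.05 s, during which the arm holds its last target.

## Working session

There is one attempt and no reset: what is moved stays moved. The work goes in short steps, Python scripts to look and compute and a tool call to move; the robot and the scene stay as the last step left them, time stands still between calls to the robot, and variables do not carry over. Pictures are saved under pics/ and viewed, and the job is handed in when it is done.

Besides the shell and the picture viewer there is one more tool, called after ">>>" as name([rows], argument=value, ...), one row to a line, values as JSON. arm_command: Moves the arm, as the interface text tells. Its arguments: {"type":"object","properties":{"deltas":{"type":"array","items":{"type":"array"}}},"required":["deltas"]}

```bash
mkdir -p pics; ls; python3 - <<'E'
from cell import *
import cv2
s=read_state();print(s)
for n in("scene","side","wrist"):
    cv2.imwrite(f"pics/{n}0.png",camera(n));print(n,camera_model(n))
E
```

```text
pics
{'time_s': 0.0, 'q': array([-0.07020776,  0.52202072, -0.03634538,  1.59998476,  0.02121054,
        1.02107647, -0.11277917]), 'qd': array([ 0.00046011, -0.00099915,  0.00129272,  0.0015367 , -0.00029858,
       -0.00030974,  0.00083622]), 'joint_efforts': array([-4.24098413e-03, -9.27110124e+01,  1.97758444e+00, -3.69928443e+01,
        1.76317629e-02,  8.19846697e-03, -6.58496788e-05]), 'tcp_pos': array([ 6.24678924e+02, -2.29648951e-02,  2.30729667e+02]), 'tcp_rot': array([-2.22088575e+00, -2.22097302e+00,  1.30888077e-03]), 'wrist_force': array([-0.50561839,  0.14862718,  0.33704988]), 'moment': array([-0.00208746, -0.05336472, -0.00536465]), 'opening': 85.31195781036428}
scene {'fov_y': 51.75276626707735, 'cx': 323.03255028723237, 'cy': 199.06853535914294, 'dist_coeffs': array([-0.03397177,  0.        ,  0.        ,  0.        ,  0.        ]), 'R': array([[-0.64122249,  0.7671512 , -0.01768505],
       [ 0.49943893,  0.39973665, -0.76861653],
       [-0.58257573, -0.5016868 , -0.63946531]]), 't': array([ 373.01113903, -177.48429734, 1779.47219982])}
side {'fov_y': 48.10085
[... 195 characters left out ...]
70074],
       [-0.35793013,  0.66024791, -0.6602717 ],
       [ 0.33182526, -0.57102261, -0.75088293]]), 't': array([ 465.75136003,  263.07578604, 1210.2381026 ])}
wrist {'fov_y': 67.5292120400298, 'cx': 316.7335437616236, 'cy': 198.46833101236146, 'dist_coeffs': array([-0.04706541,  0.        ,  0.        ,  0.        ,  0.        ]), 'tool_from_camera': array([[ 1.53334623e-04, -9.53243550e-01, -3.02203094e-01,
         7.69421129e+01],
       [ 9.99999973e-01,  9.29204952e-05,  2.14288859e-04,
         2.71033664e-01],
       [-1.76188612e-04, -3.02203119e-01,  9.53243539e-01,
        -1.42263958e+02],
       [ 0.00000000e+00,  0.00000000e+00,  0.00000000e+00,
         1.00000000e+00]])}
```

View pics/scene0.png

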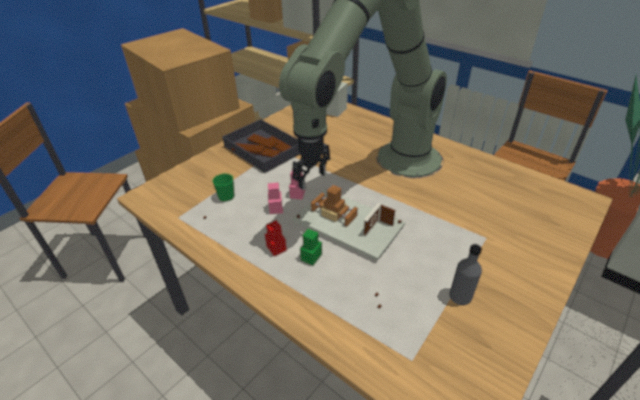

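View pics/side0.png

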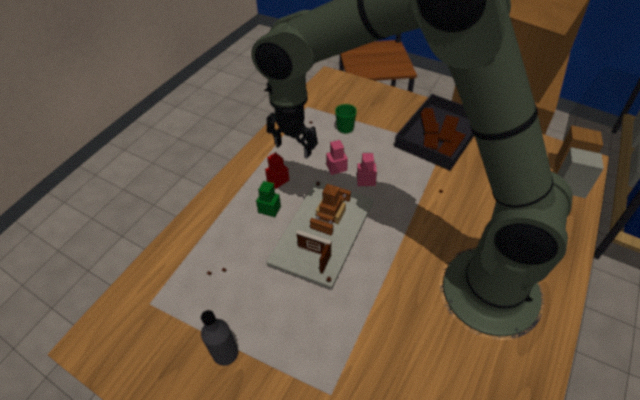

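View pics/wrist0.png

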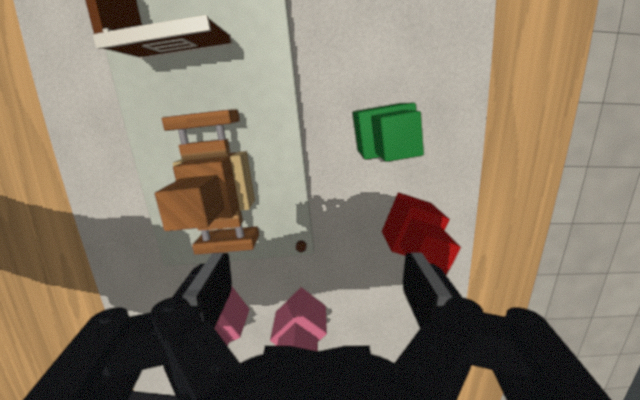

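```bash
python3 - <<'E'
import cv2
a=cv2.imread("pics/wrist0.png")[90:270,80:330];cv2.imwrite("pics/w0c.png",cv2.resize(a,None,fx=3.2,fy=3.2,interpolation=cv2.INTER_CUBIC))
a=cv2.imread("pics/scene0.png")[170:270,290:420];cv2.imwrite("pics/s0c.png",cv2.resize(a,None,fx=6,fy=6,interpolation=cv2.INTER_CUBIC))
E
```

```text
(no output)
```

View pics/w0c.png

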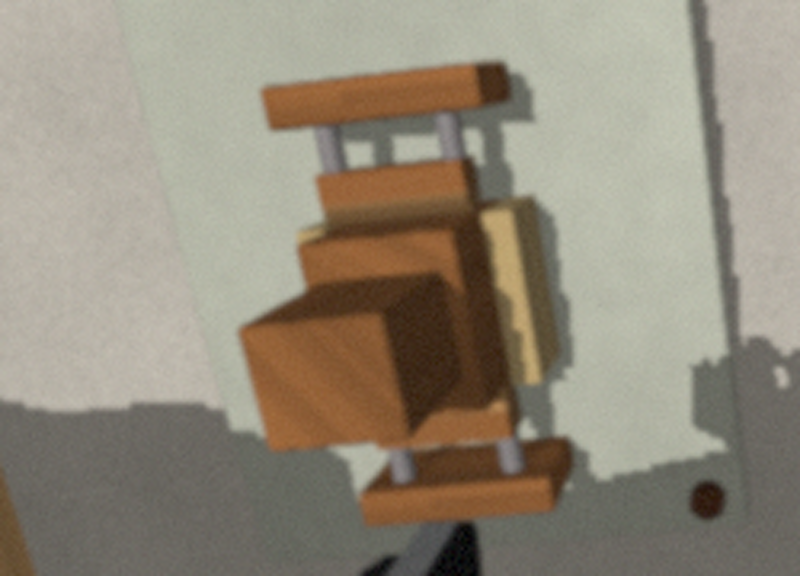

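View pics/s0c.png

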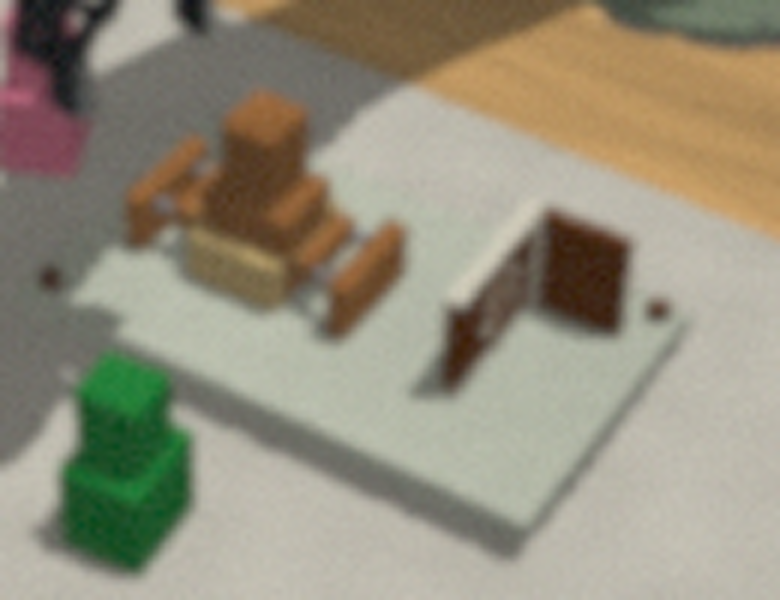

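```bash
cat > h.py <<'E'
import numpy as np,cv2
from scipy.spatial.transform import Rotation as Ro
def K(m):
    f=200/np.tan(np.radians(m["fov_y"])/2);return np.array([[f,0,m["cx"]],[0,f,m["cy"]],[0,0,1.]])
def pose(m,s=None):
    if "R" in m: return m["R"],m["t"]
    T=np.eye(4);T[:3,:3]=Ro.from_rotvec(s["tcp_rot"]).as_matrix();T[:3,3]=s["tcp_pos"]
    W=np.linalg.inv(T@m["tool_from_camera"]);return W[:3,:3],W[:3,3]
def back(px,z,m,s=None):
    R,t=pose(m,s);d=cv2.undistortPoints(np.array(px,float).reshape(-1,1,2),K(m),m["dist_coeffs"])[:,0]
    r=np.c_[d,np.ones(len(d))]@R; c=-R.T@t
    return c+r*((z-c[2])/r[:,2])[:,None]
def proj(P,m,s=None):
    R,t=pose(m,s);return cv2.projectPoints(np.array(P,float),cv2.Rodrigues(R)[0],t,K(m),m["dist_coeffs"])[0][:,0]
E
python3 - <<'E'
from cell import *
from h import *
s=read_state();m=camera_model("wrist")
c=lambda L:np.array(L)/3.2+[80,90]
for z,L in((140,[(242,328),(382,312),(415,435),(275,450)]),(70,[(265,88),(475,66),(478,103),(270,128)]),(70,[(365,490),(558,478),(552,510),(365,523)])):
    P=back(c(L),z,m,s);print(P.round(1),P.mean(0).round(1),[np.linalg.norm(P[i]-P[i-1]).round(1) for i in range(4)],np.degrees(np.arctan2(*(P[1]-P[0]+P[2]-P[3])[[1,0]])))
m=camera_model("scene")
print(back(np.array([(228,118),(262,92),(308,112),(278,138)])/6+[290,170],140,m).round(1))
E
```

```text
[[492.2   8.1 140. ]
 [529.5  12.3 140. ]
 [534.3 -21.5 140. ]
 [495.6 -26.  140. ]] [512.9  -6.8 140. ] [np.float64(34.3), np.float64(37.5), np.float64(34.1), np.float64(38.9)] 6.579644298810972
[[471.9  65.2  70. ]
 [538.4  71.1  70. ]
 [538.5  60.   70. ]
 [471.8  53.   70. ]] [505.1  62.3  70. ] [np.float64(12.2), np.float64(66.8), np.float64(11.1), np.float64(67.1)] 5.5381601503362266
[[486.7 -72.1  70. ]
 [555.5 -67.1  70. ]
 [552.5 -79.5  70. ]
 [485.  -85.1  70. ]] [520.  -75.9  70. ] [np.float64(13.1), np.float64(68.9), np.float64(12.7), np.float64(67.7)] 4.4283760757824515
[[525.  -22.3 140. ]
 [494.4 -22.3 140. ]
 [492.5   9.6 140. ]
 [521.4  10.9 140. ]]
```

>>> arm_command([
  [1,[-2,-30,0],0],
  [1,[-2,-30,0],0],
  [1,[-2,-30,0],0],
  [1,[0,-20,0],0],
  [1,[0,0,0],0.14],
  [1,[0,0,0],0.14],
  [1,[0,0,0],0.14],
  [1,[0,0,0],0.14],
  [1,[0,0,0],0.14],
  [1,[0,0,0],0.14],
  [1,[0,0,0],0.14],
  [1,[0,0,0],0.14],
])

```text
time_s: 1.35
tcp_pos: [508.2, -6.7, 228.9]
tcp_rot: [-3.075, -0.637, 0.007]
wrist_force: [-0.6, 1.2, -0.1]
opening: 85.1
```

```bash
cat > st.py <<'E'
from cell import *
from h import *
s=read_state()
yaw=np.radians(6.15);O=np.array([512.7,-6.8,30])
R=Ro.from_rotvec(s["tcp_rot"]).as_matrix()
Tr=Ro.from_euler('z',yaw).as_matrix()
print("t",round(s["time_s"],2),"tcp",s["tcp_pos"].round(1),"tray",(Tr.T@(s["tcp_pos"]-O)).round(1),"F",(Tr.T@s["wrist_force"]).round(1),"M",(Tr.T@s["moment"]).round(2),"op",round(s["opening"],1))
print("toolx deg",np.degrees(np.arctan2(R[1,0],R[0,0])).round(2),"tilt z (tray)",(Tr.T@R[:,2]).round(3),"need tool",(R.T@(O-s["tcp_pos"])).round(1),"q7",s["q"][6].round(2))
E
python3 st.py
```

```text
t 1.35 tcp [508.2  -6.7 228.9] tray [ -4.5   0.6 198.9] F [-0.4  1.2 -0.1] M [0.04 0.01 0.03] op 85.1
toolx deg 23.42 tilt z (tray) [-0.005  0.001 -1.   ] need tool [  5.    2.3 198.9] q7 -1.18
```

>>> arm_command([
  [1,[4,0,0],0.14],
  [1,[0,0,0],0.14],
  [1,[0,0,0],0.03],
  [1,[0,0,0],0],
])

```text
time_s: 1.75
tcp_pos: [511.6, -4.8, 228.4]
tcp_rot: [3.139, 0.127, -0.01]
wrist_force: [-0.8, 1.0, -0.6]
opening: 85.2
```

```bash
python3 st.py; python3 - <<'E'
from cell import *
from h import *
s=read_state();a=camera("wrist");cv2.imwrite("pics/w1.png",a)
import pickle;pickle.dump(s,open("s1.pkl","wb"))
m=camera_model("wrist")
cv2.imwrite("pics/w1c.png",cv2.resize(a[100:330,190:450],None,fx=3,fy=2.6*3/2.6,interpolation=cv2.INTER_CUBIC)[:600])
E
```

```text
t 1.75 tcp [511.6  -4.8 228.4] tray [ -0.9   2.1 198.4] F [-0.7  1.  -0.6] M [-0.01 -0.02  0.03] op 85.2
toolx deg 4.62 tilt z (tray) [-0.006  0.    -1.   ] need tool [  2.2   2.1 198.4] q7 -1.47
```

View pics/w1.png

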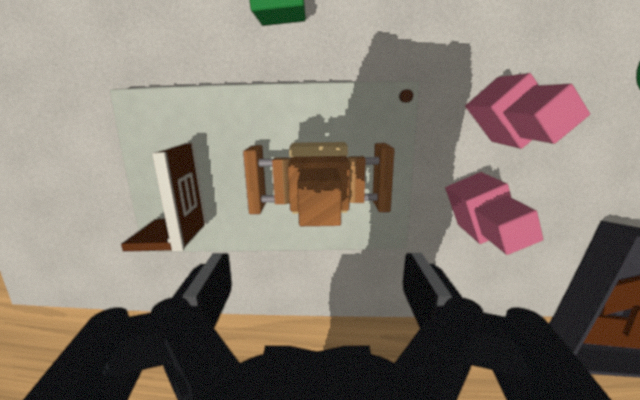

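```bash
python3 - <<'E'
import cv2
a=cv2.imread("pics/w1.png")[135:235,230:410];cv2.imwrite("pics/w1c.png",cv2.resize(a,None,fx=4.4,fy=4.4,interpolation=cv2.INTER_CUBIC))
E
```

```text
(no output)
```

View pics/w1c.png

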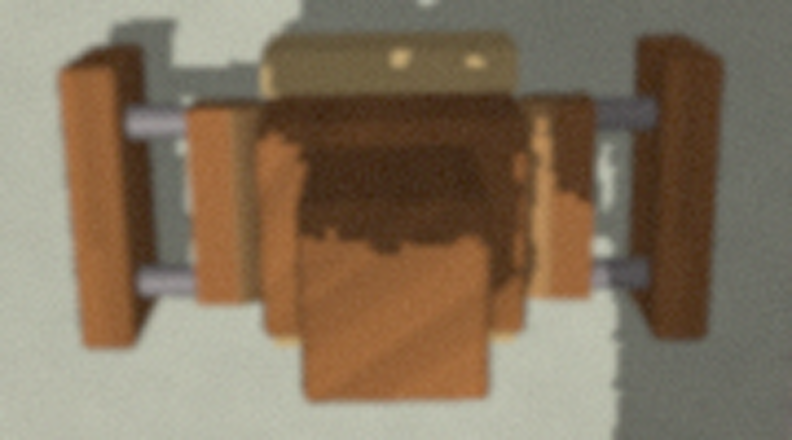

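```bash
python3 - <<'E'
from cell import *
from h import *
import pickle
s=pickle.load(open("s1.pkl","rb"));m=camera_model("wrist")
Tr=Ro.from_euler('z',np.radians(6.15)).as_matrix();O=np.array([512.7,-6.8,30])
c=lambda L:np.array(L)/4.4+[230,135]
for z,L in((140,[(302,208),(490,208),(306,400),(487,398)]),(70,[(62,68),(118,66),(132,347),(85,348)]),(70,[(672,60),(720,60),(705,338),(660,338)])):
    P=(back(c(L),z,m,s)-O)@Tr;print(P.round(1),P.mean(0).round(1))
E
```

```text
[[ 17.   15.5 110. ]
 [ 16.1 -18.4 110. ]
 [-20.7  16.5 110. ]
 [-21.1 -17.8 110. ]] [ -2.2  -1.1 110. ]
[[ 33.   74.   40. ]
 [ 33.1  61.1  40. ]
 [-35.5  63.7  40. ]
 [-35.5  75.2  40. ]] [-1.2 68.5 40. ]
[[ 31.2 -65.4  40. ]
 [ 30.9 -76.4  40. ]
 [-36.8 -76.2  40. ]
 [-36.5 -65.2  40. ]] [ -2.8 -70.8  40. ]
```

```bash
sed -i 's/6.15/5.8/; s/512.7,-6.8/511.9,-7.4/' st.py; python3 st.py
```

```text
t 1.8 tcp [511.5  -4.9 228.4] tray [-1.000e-01  2.600e+00  1.984e+02] F [ 0.5 -0.3  0. ] M [0.04 0.03 0.04] op 85.1
toolx deg 4.69 tilt z (tray) [-0.006  0.    -1.   ] need tool [  1.3   2.6 198.4] q7 -1.47
```

>>> arm_command([
  [1,[0.5,3,20],-0.02],
  [1,[0,0,25],0],
  [1,[0,0,25],0],
  [1,[0,0,20],0],
  [1,[0,0,10],0],
  [1,[0,0,0],0],
])

```text
time_s: 2.4
tcp_pos: [512.4, -7.9, 125.7]
tcp_rot: [-3.136, -0.175, 0.006]
wrist_force: [-0.4, -0.8, 0.3]
opening: 85.5
```

```bash
python3 st.py
```

```text
t 2.4 tcp [512.4  -7.9 125.7] tray [ 0.4 -0.5 95.7] F [-0.5 -0.8  0.3] M [ 0.   -0.02  0.02] op 85.5
toolx deg 6.4 tilt z (tray) [-0.004  0.001 -1.   ] need tool [-0.  -0.4 95.7] q7 -1.39
```

>>> arm_command([
  [1,[0,0,13],0],
  [1,[0,0,0],0],
  [0.5,[0,0,0],0],
  [0.5,[0,0,0],0],
  [0.5,[0,0,0],0],
  [0,[0,0,0],0],
  [0,[0,0,0],0],
  [0,[0,0,0],0],
])

```text
time_s: 3.2
tcp_pos: [513.8, -7.3, 114.6]
tcp_rot: [-3.135, -0.177, 0.0]
wrist_force: [0.1, 0.6, -5.1]
opening: 35.3
```

```bash
python3 st.py;python3 - <<'E'
from cell import *
import cv2
cv2.imwrite("pics/w2.png",camera("wrist"))
a=camera("scene")[140:260,270:430];cv2.imwrite("pics/s2.png",cv2.resize(a,None,fx=5,fy=5,interpolation=cv2.INTER_CUBIC))
E
```

```text
t 3.2 tcp [513.8  -7.3 114.6] tray [ 1.9 -0.1 84.6] F [ 0.2  0.6 -5.1] M [-0.09 -0.15 -0.22] op 35.3
toolx deg 6.46 tilt z (tray) [ 0.     0.002 -1.   ] need tool [-1.9  0.  84.6] q7 -1.38
```

View pics/w2.png

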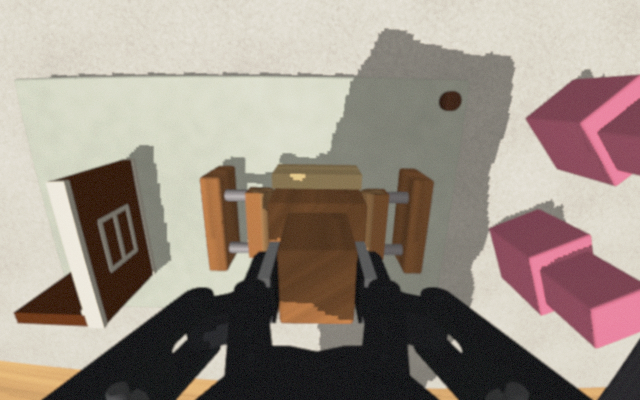

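View pics/s2.png

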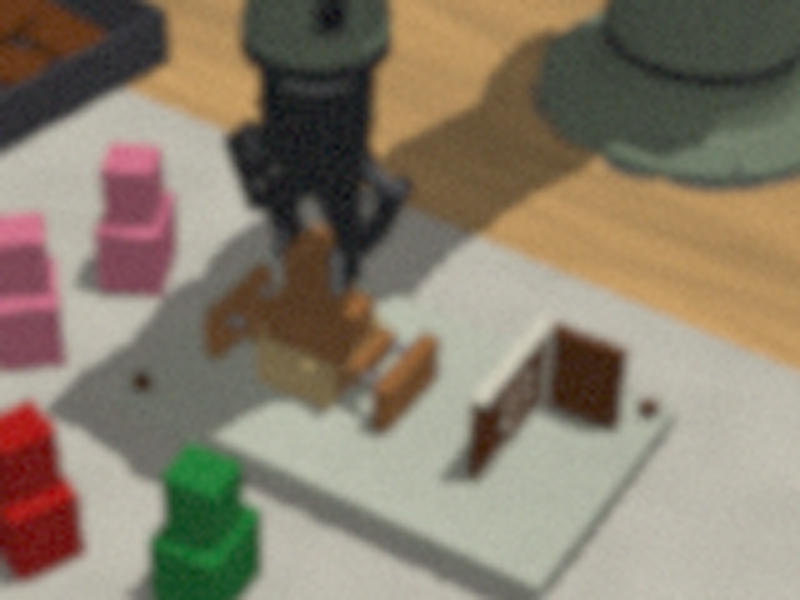

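>>> arm_command([
  [0,[0,3,0.5],0],
  [0,[0,3,0],0],
])

```text
time_s: 3.5
tcp_pos: [514.2, -10.4, 114.7]
tcp_rot: [-3.131, -0.179, 0.001]
wrist_force: [-3.0, 9.6, -0.7]
opening: 35.1
```

```bash
python3 st.py
```

```text
t 3.5 tcp [514.2 -10.4 114.7] tray [ 2.  -3.2 84.7] F [-2.   9.8 -0.7] M [ 2.77  0.5  -0.4 ] op 35.1
toolx deg 6.56 tilt z (tray) [-0.001  0.006 -1.   ] need tool [-1.9 -2.8 84.8] q7 -1.37
```

>>> arm_command([
  [0,[0,4,-1.5],0],
  [0,[0,4,-1.5],0],
])

```text
time_s: 3.7
tcp_pos: [513.9, -13.5, 117.0]
tcp_rot: [-3.125, -0.184, 0.006]
wrist_force: [-0.6, 19.8, -8.9]
opening: 34.4
```

```bash
python3 st.py
```

```text
t 3.7 tcp [513.9 -13.5 117. ] tray [ 1.4 -6.3 87. ] F [ 1.4 19.8 -8.9] M [ 5.68 -0.4  -0.29] op 34.4
toolx deg 6.75 tilt z (tray) [-0.003  0.012 -1.   ] need tool [-1.  -5.3 87.1] q7 -1.35
```

>>> arm_command([
  [0,[0,5,0.5],0],
])

```text
time_s: 3.8
tcp_pos: [514.4, -15.2, 116.6]
tcp_rot: [-3.121, -0.187, 0.007]
wrist_force: [-2.2, 21.8, 6.3]
opening: 34.7
```

```bash
python3 st.py;python3 - <<'E'
from cell import *
import cv2
cv2.imwrite("pics/w3.png",camera("wrist")[120:340,180:460].repeat(2,0).repeat(2,1))
E
```

```text
t 3.8 tcp [514.4 -15.2 116.6] tray [ 1.7 -8.  86.6] F [ 0.  21.9  6.3] M [ 5.99  0.21 -0.34] op 34.7
toolx deg 6.88 tilt z (tray) [-0.004  0.016 -1.   ] need tool [-1.3 -6.7 86.7] q7 -1.34
```

View pics/w3.png

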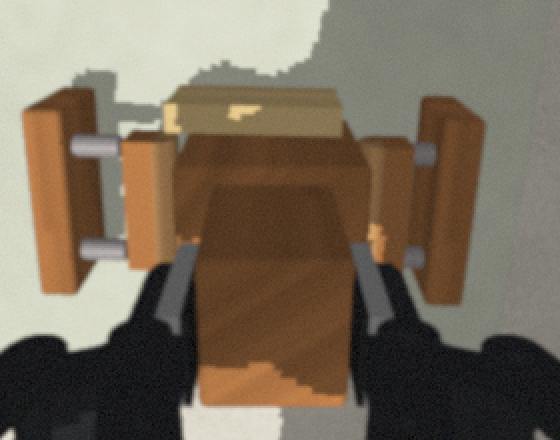

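>>> arm_command([
  [0.48,[0,0,0],0],
  [0.48,[0,0,0],0],
])

```text
time_s: 4.05
tcp_pos: [514.7, -14.6, 116.8]
tcp_rot: [-3.119, -0.189, 0.006]
wrist_force: [-0.5, -0.6, -0.7]
opening: 40.8
```

```bash
python3 st.py;python3 - <<'E'
from cell import *
import cv2
cv2.imwrite("pics/w4.png",camera("wrist")[120:340,180:460].repeat(2,0).repeat(2,1))
E
```

```text
t 4.05 tcp [514.7 -14.6 116.8] tray [ 2.  -7.4 86.8] F [-0.6 -0.6 -0.7] M [-0.01  0.02 -0.02] op 40.8
toolx deg 6.94 tilt z (tray) [-0.003  0.017 -1.   ] need tool [-1.6 -6.  86.9] q7 -1.34
```

View pics/w4.png

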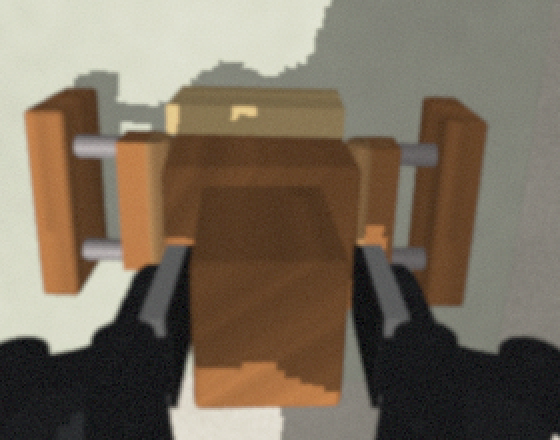

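>>> arm_command([
  [0.48,[0,4,-1.5],0],
  [0.48,[0,4,-1.5],0],
])

```text
time_s: 4.3
tcp_pos: [515.5, -21.5, 119.6]
tcp_rot: [-3.118, -0.191, 0.007]
wrist_force: [-0.9, 8.7, -1.0]
opening: 41.0
```

```bash
python3 st.py;python3 - <<'E'
from cell import *
import cv2
cv2.imwrite("pics/w5.png",camera("wrist")[120:340,180:460].repeat(2,0).repeat(2,1))
E
```

```text
t 4.3 tcp [515.5 -21.5 119.6] tray [  2.1 -14.4  89.6] F [-0.1  8.8 -1. ] M [1.86 0.07 0.01] op 41.0
toolx deg 7.02 tilt z (tray) [-0.004  0.018 -1.   ] need tool [ -1.5 -12.8  89.9] q7 -1.33
```

View pics/w5.png

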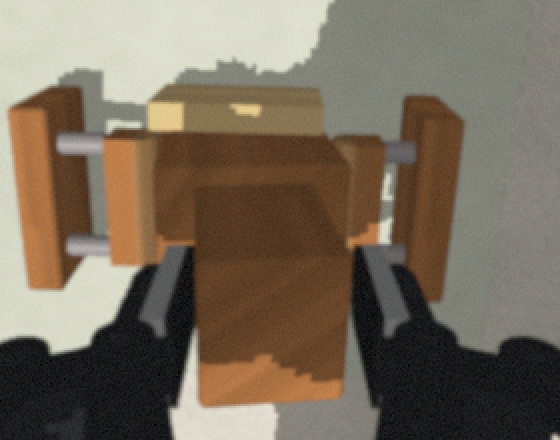

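>>> arm_command([
  [0.48,[0,3,-1],0],
  [0.48,[0,3,-1],0],
])

```text
time_s: 4.55
tcp_pos: [516.0, -26.4, 121.8]
tcp_rot: [-3.115, -0.193, 0.008]
wrist_force: [-1.2, 10.1, 0.0]
opening: 40.9
```

```bash
python3 st.py;python3 - <<'E'
from cell import *
from h import *
s=read_state();a=camera("wrist")
cv2.imwrite("pics/w6.png",a[120:340,180:460].repeat(2,0).repeat(2,1))
a=camera("scene")[140:260,270:430];cv2.imwrite("pics/s6.png",cv2.resize(a,None,fx=5,fy=5,interpolation=cv2.INTER_CUBIC))
E
```

```text
t 4.55 tcp [516.  -26.4 121.8] tray [  2.2 -19.3  91.8] F [-0.2 10.1  0. ] M [ 2.21  0.07 -0.01] op 40.9
toolx deg 7.08 tilt z (tray) [-0.005  0.021 -1.   ] need tool [ -1.3 -17.5  92.2] q7 -1.32
```

View pics/w6.png

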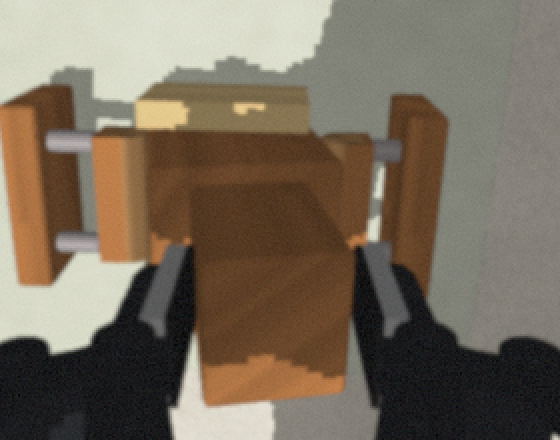

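View pics/s6.png

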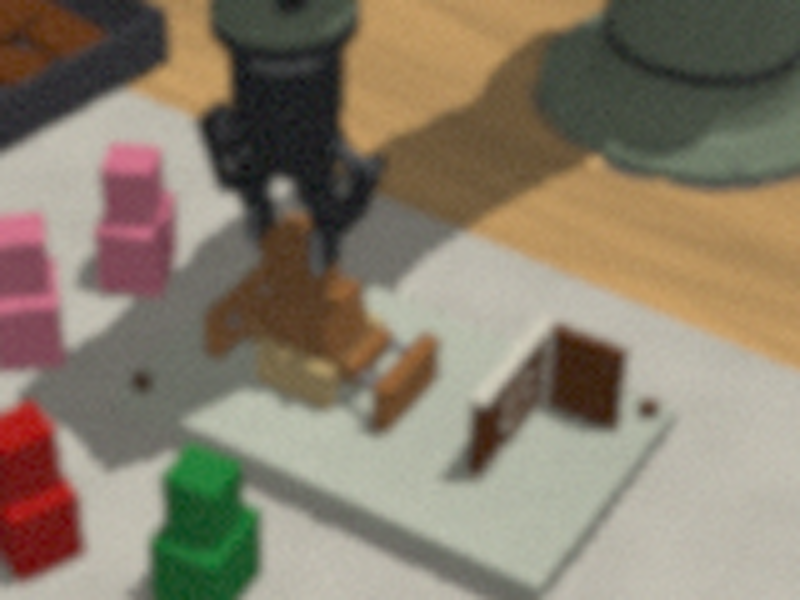

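>>> arm_command([
  [0.48,[0,-5,-1],0],
  [0.48,[0,-4,-1],0],
  [0.48,[0,-4,-1.2],0],
  [0.48,[0,-4,-1.2],0],
])

```text
time_s: 5.05
tcp_pos: [514.1, -11.5, 127.0]
tcp_rot: [-3.118, -0.189, 0.007]
wrist_force: [0.8, -4.5, 0.4]
opening: 41.3
```

```bash
python3 st.py;python3 - <<'E'
from cell import *
import cv2
cv2.imwrite("pics/w7.png",camera("wrist")[120:340,180:460].repeat(2,0).repeat(2,1))
E
```

```text
t 5.05 tcp [514.1 -11.5 127. ] tray [ 1.8 -4.3 97. ] F [ 0.3 -4.5  0.4] M [-0.88 -0.05 -0.03] op 41.3
toolx deg 6.92 tilt z (tray) [-0.004  0.018 -1.   ] need tool [-1.3 -2.5 97.1] q7 -1.35
```

View pics/w7.png

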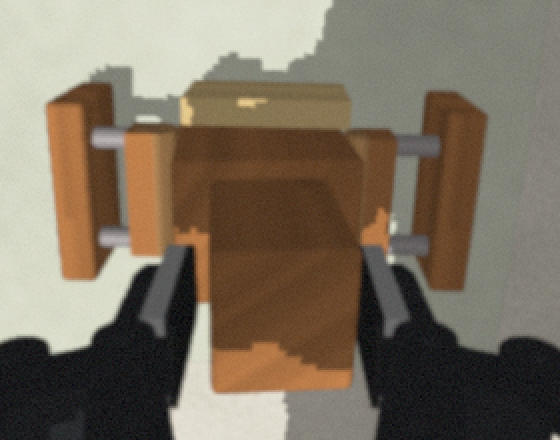

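>>> arm_command([
  [0.48,[0,-4,-1.2],0],
  [0.48,[0,-4,-1.2],0],
  [0.48,[0,-4,-1.2],0],
])

```text
time_s: 5.4
tcp_pos: [513.1, -0.2, 131.6]
tcp_rot: [-3.119, -0.187, 0.005]
wrist_force: [1.3, -6.8, 1.9]
opening: 41.0
```

```bash
python3 st.py
```

```text
t 5.4 tcp [ 5.131e+02 -2.000e-01  1.316e+02] tray [  1.9   7.  101.6] F [ 0.6 -6.9  1.9] M [-1.73 -0.04 -0.06] op 41.0
toolx deg 6.86 tilt z (tray) [-0.003  0.017 -1.   ] need tool [ -1.8   8.7 101.5] q7 -1.38
```

>>> arm_command([
  [0.48,[0,-4,-1],0],
  [0.48,[0,-4,-1],0],
])

```text
time_s: 5.6
tcp_pos: [512.7, 6.4, 134.4]
tcp_rot: [-3.121, -0.185, 0.003]
wrist_force: [0.1, -9.0, 4.2]
opening: 41.0
```

```bash
python3 st.py;python3 - <<'E'
from cell import *
import cv2
cv2.imwrite("pics/w8.png",camera("wrist")[120:340,180:460].repeat(2,0).repeat(2,1))
a=camera("scene")[140:260,270:430];cv2.imwrite("pics/s8.png",cv2.resize(a,None,fx=5,fy=5,interpolation=cv2.INTER_CUBIC))
E
```

```text
t 5.6 tcp [512.7   6.4 134.4] tray [  2.2  13.6 104.4] F [-0.8 -9.   4.2] M [-1.96  0.06 -0.06] op 41.0
toolx deg 6.78 tilt z (tray) [-0.001  0.015 -1.   ] need tool [ -2.3  15.2 104.2] q7 -1.4
```

View pics/w8.png

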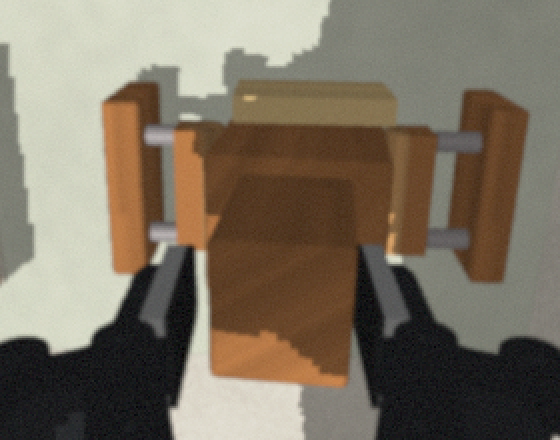

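View pics/s8.png

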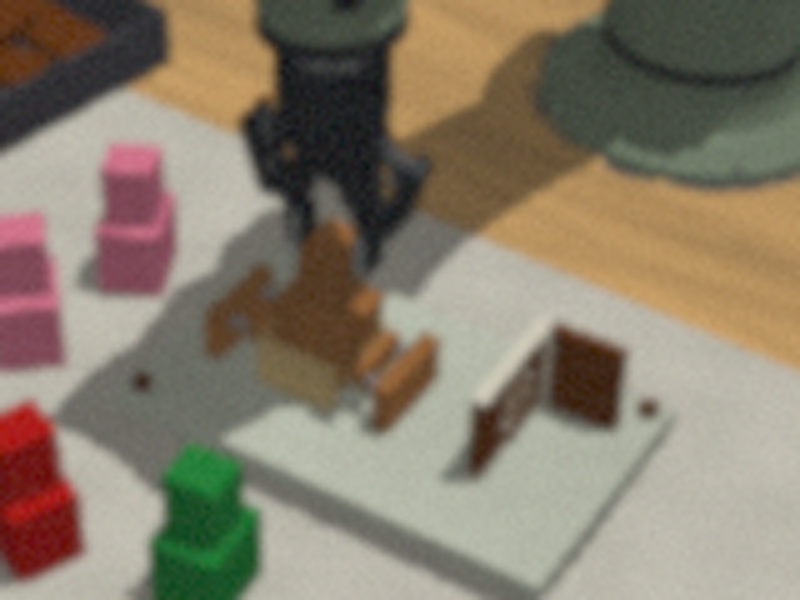

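>>> arm_command([
  [0.48,[0,-4,-2],0],
  [0.48,[0,-3,-2],0],
])

```text
time_s: 5.9
tcp_pos: [511.7, 12.3, 138.6]
tcp_rot: [-3.123, -0.184, 0.003]
wrist_force: [0.8, -6.6, -3.2]
opening: 41.0
```

```bash
python3 st.py;python3 - <<'E'
from cell import *
import cv2
cv2.imwrite("pics/w9.png",camera("wrist")[120:340,180:460].repeat(2,0).repeat(2,1))
a=camera("side")[160:290,250:400];cv2.imwrite("pics/d9.png",cv2.resize(a,None,fx=4.5,fy=4.5,interpolation=cv2.INTER_CUBIC))
E
```

```text
t 5.9 tcp [511.7  12.3 138.6] tray [  1.8  19.6 108.6] F [ 0.1 -6.6 -3.2] M [-1.46 -0.12  0.06] op 41.0
toolx deg 6.73 tilt z (tray) [-0.001  0.013 -1.   ] need tool [ -2.   21.  108.4] q7 -1.41
```

View pics/w9.png

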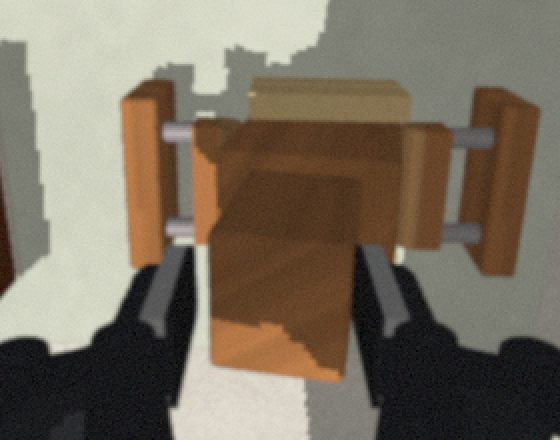

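View pics/d9.png

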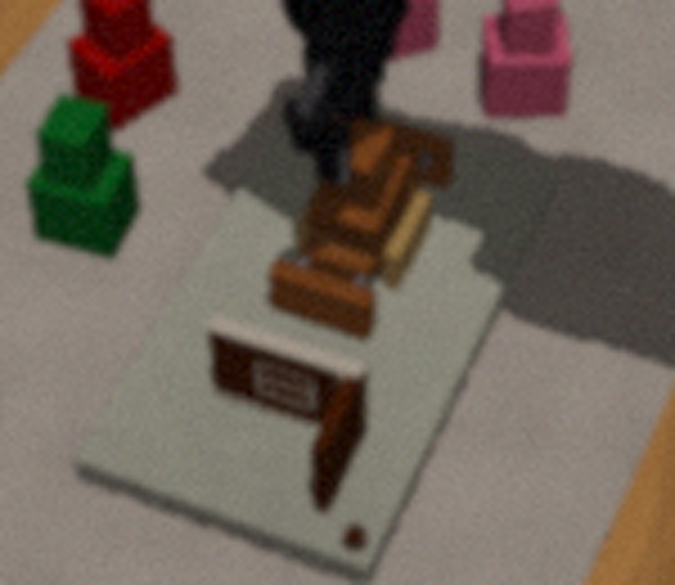

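```bash
cat > fm.py <<'E'
from cell import *
from h import *
yaw=np.radians(5.8);O=np.array([511.9,-7.4,30]);Tr=Ro.from_euler('z',yaw).as_matrix()
def corners(px,s,x=-20):
    m=camera_model("wrist");R,t=pose(m,s)
    d=cv2.undistortPoints(np.array(px,float).reshape(-1,1,2),K(m),m["dist_coeffs"])[:,0]
    r=np.c_[d,np.ones(len(d))]@R@Tr;c=Tr.T@(-R.T@t-O)
    P=c+r*((x-c[0])/r[:,0])[:,None]
    v=P[0]-P[1];print(P.round(1),"w",np.linalg.norm(v).round(1),"lean(+=to corner)",-np.arctan2(v[2],v[1]).round(3))
    th=-np.arctan2(v[2],v[1]);top=P.mean(0);f=top-110*np.array([0,np.sin(th),np.cos(th)]);
    print(" foot y,z",f[1:].round(1),"near/far bottom corner z",(f[2]-30*np.sin(th)).round(1),(f[2]+30*np.sin(th)).round(1))
E
python3 - <<'E'
from fm import *
S=lambda p,r:dict(tcp_pos=np.array(p),tcp_rot=np.array(r))
corners([(277,322),(354,322)],S([513.8,-7.3,114.6],[-3.135,-.177,0]))
corners([(282.5,322.5),(352.5,315.5)],S([516,-26.4,121.8],[-3.115,-.193,.008]))
corners([(285,301),(352.5,310.5)],S([511.7,12.3,138.6],[-3.123,-.184,.003]))
E
```

```text
[[-20.   18.  109.4]
 [-20.  -19.  108.8]] w 37.0 lean(+=to corner) -0.017
 foot y,z [ 1.4 -0.9] near/far bottom corner z -0.4 -1.4
[[-20.   -4.6 117. ]
 [-20.  -38.7 110.3]] w 34.8 lean(+=to corner) -0.194
 foot y,z [-0.5  5.8] near/far bottom corner z 11.5 -0.0
[[-20.   35.3 117.6]
 [-20.    0.2 124.1]] w 35.7 lean(+=to corner) 0.182
 foot y,z [-2.1 12.7] near/far bottom corner z 7.3 18.1
```

>>> arm_command([
  [0.48,[0,5,-1],0],
  [0.48,[0,4,-1.3],0],
  [0.48,[0,4,-1.3],0],
  [0.48,[0,4,-1.3],0],
  [0.48,[0,4,-1.3],0],
  [0.48,[0,4,-1.3],0],
])

```text
time_s: 6.6
tcp_pos: [514.7, -11.4, 146.5]
tcp_rot: [-3.119, -0.188, 0.004]
wrist_force: [-1.3, 5.6, 1.1]
opening: 41.3
```

```bash
python3 st.py;
```

```text
t 6.6 tcp [514.7 -11.4 146.5] tray [  2.4  -4.2 116.5] F [-0.8  5.7  1.1] M [ 1.16  0.07 -0.06] op 41.3
toolx deg 6.9 tilt z (tray) [-0.002  0.017 -1.   ] need tool [ -2.1  -2.4 116.6] q7 -1.37
```

>>> arm_command([
  [0.48,[0,4,-1],0],
  [0.48,[0,4,-1],0],
  [0.48,[0,4,-1],0],
])

```text
time_s: 6.9
tcp_pos: [516.4, -23.1, 150.0]
tcp_rot: [-3.118, -0.189, 0.004]
wrist_force: [-1.2, 6.8, 3.1]
opening: 40.7
```

```bash
python3 st.py;python3 - <<'E'
from cell import *
import cv2,pickle
pickle.dump(read_state(),open("s10.pkl","wb"))
cv2.imwrite("pics/w10.png",camera("wrist")[120:340,180:460].repeat(2,0).repeat(2,1))
E
```

```text
t 6.9 tcp [516.4 -23.1 150. ] tray [  2.8 -16.1 120. ] F [-0.5  6.9  3.1] M [ 1.67  0.19 -0.07] op 40.7
toolx deg 6.94 tilt z (tray) [-0.002  0.018 -1.   ] need tool [ -2.4 -13.9 120.3] q7 -1.34
```

View pics/w10.png

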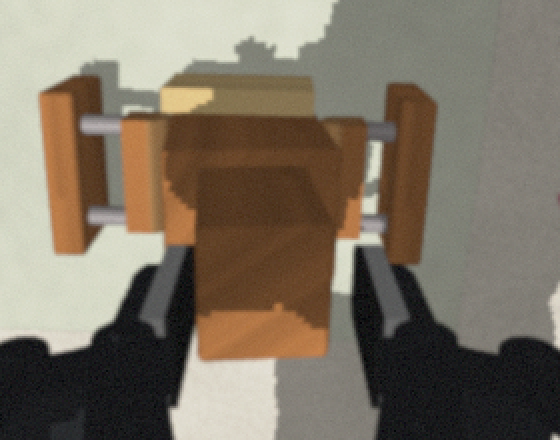

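```bash
python3 - <<'E'
from fm import *
import pickle
corners([(281,299.5),(341.5,297)],pickle.load(open("s10.pkl","rb")))
E
```

```text
[[-20.    2.  126.6]
 [-20.  -30.8 122.8]] w 33.0 lean(+=to corner) -0.115
 foot y,z [-1.8 15.4] near/far bottom corner z 18.9 12.0
```

```bash
python3 - <<'E'
from fm import *
import pickle
S=lambda p,r:dict(tcp_pos=np.array(p),tcp_rot=np.array(r))
for x in(-22,-24,-26):
  corners([(281,299.5),(341.5,297)],pickle.load(open("s10.pkl","rb")),x)
  corners([(285,301),(352.5,310.5)],S([511.7,12.3,138.6],[-3.123,-.184,.003]),x)
E
```

```text
[[-22.    2.4 123.9]
 [-22.  -31.  120.1]] w 33.6 lean(+=to corner) -0.115
 foot y,z [-1.7 12.7] near/far bottom corner z 16.2 9.3
[[-2.200e+01  3.570e+01  1.150e+02]
 [-2.200e+01 -1.000e-01  1.216e+02]] w 36.4 lean(+=to corner) 0.182
 foot y,z [-2.1 10.1] near/far bottom corner z 4.7 15.5
[[-24.    2.8 121.2]
 [-24.  -31.3 117.3]] w 34.3 lean(+=to corner) -0.115
 foot y,z [-1.6 10. ] near/far bottom corner z 13.4 6.6
[[-24.   36.  112.3]
 [-24.   -0.5 119. ]] w 37.1 lean(+=to corner) 0.182
 foot y,z [-2.1  7.5] near/far bottom corner z 2.1 12.9
[[-26.    3.2 118.6]
 [-26.  -31.5 114.6]] w 34.9 lean(+=to corner) -0.115
 foot y,z [-1.6  7.3] near/far bottom corner z 10.7 3.8
[[-26.   36.3 109.7]
 [-26.   -0.8 116.5]] w 37.8 lean(+=to corner) 0.182
 foot y,z [-2.1  4.9] near/far bottom corner z -0.5 10.3
```

>>> arm_command([
  [0.48,[0,-2.5,1],0],
  [0.48,[-1,0,5],0],
  [0.48,[-1,0,3],0],
  [0.48,[0,0,0],0],
])

```text
time_s: 7.35
tcp_pos: [514.7, -21.6, 141.2]
tcp_rot: [-3.117, -0.188, 0.0]
wrist_force: [-0.4, 4.5, 2.7]
opening: 41.1
```

```bash
python3 st.py;python3 - <<'E'
from cell import *
import cv2,pickle
pickle.dump(read_state(),open("s11.pkl","wb"))
a=camera("wrist");cv2.imwrite("pics/w11.png",cv2.resize(a[130:330,230:400],None,fx=4,fy=3,interpolation=cv2.INTER_CUBIC)) if 0 else cv2.imwrite("pics/w11.png",cv2.resize(a[170:330,230:400],None,fx=3.7,fy=3.7,interpolation=cv2.INTER_CUBIC))
E
```

```text
t 7.35 tcp [514.7 -21.6 141.2] tray [  1.4 -14.4 111.2] F [0.1 4.6 2.7] M [ 1.04 -0.16 -0.05] op 41.1
toolx deg 6.89 tilt z (tray) [ 0.001  0.019 -1.   ] need tool [ -1.2 -12.4 111.5] q7 -1.34
```

View pics/w11.png

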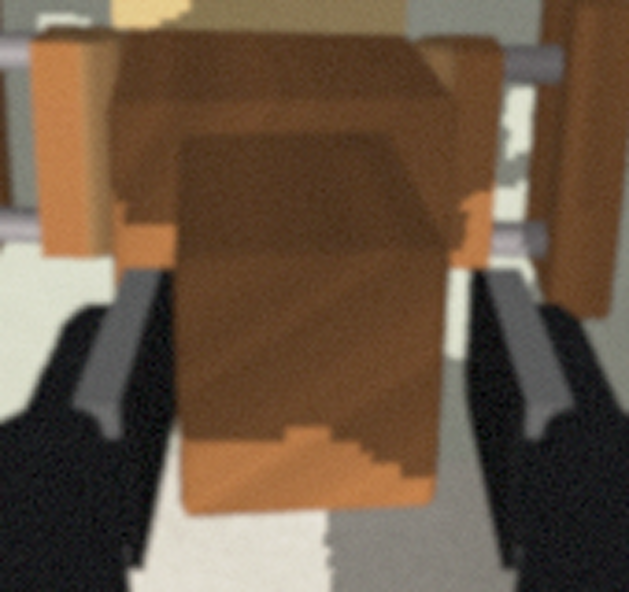

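```bash
cat >> fm.py <<'E'
OBJ=dict(a=(-20,18,110),b=(-20,-18,110),c=(20,18,110),d=(20,-18,110),e=(20,18,60),f=(20,-18,60),g=(25,30,60),h=(25,-30,60))
def pnp(px,s):
    m=camera_model("wrist");o=np.array([OBJ[k] for k in px],float);p=np.array(list(px.values()),float)
    R,t=pose(m,s)
    from scipy.optimize import least_squares
    def f(v):
        X=(Ro.from_rotvec(v[3:]).apply(o)+v[:3])@Tr.T+O
        return np.r_[(proj(X,m,s)-p).ravel(), (v[3]*0), v[4]/.01, v[5]/.02]
    r=least_squares(f,[0,0,10,0,0,0.]);v=r.x;th=-v[3]
    print("foot",v[:3].round(1),"lean +corner",th.round(3),"near/far z",(v[2]-30*np.sin(th)).round(1),(v[2]+30*np.sin(th)).round(1),"rms",np.sqrt(np.mean(r.fun**2)).round(2),"rot",v[3:].round(3), "top z",(v[2]+110*np.cos(th)).round(1))
    return v
E
python3 - <<'E'
from fm import *
import pickle
c=lambda x,y:(230+x/3.7,170+y/3.7)
pnp(dict(a=c(185,514),b=c(433,500),c=c(176,253),d=c(448,250),e=c(182,135),f=c(390,132),g=c(116,102),h=c(452,100)),pickle.load(open("s11.pkl","rb")))
# w6, w9
S=lambda p,r:dict(tcp_pos=np.array(p),tcp_rot=np.array(r))
d=lambda x,y:(180+x/2,120+y/2)
pnp(dict(a=d(206,405),b=d(345,391),c=d(195,262),d=d(350,247),e=d(193,187),f=d(307,184)),S([516,-26.4,121.8],[-3.115,-.193,.008]))
pnp(dict(a=d(211,362),b=d(345,381),c=d(212,230),d=d(354,243),e=d(248,171),f=d(361,180)),S([511.7,12.3,138.6],[-3.123,-.184,.003]))
E
```

```text
foot [-4.  -0.6 10.9] lean +corner -0.123 near/far z 14.6 7.2 rms 0.59 rot [ 0.123  0.004 -0.001] top z 120.1
foot [-5.7 -2.3  0.2] lean +corner -0.17 near/far z 5.3 -4.8 rms 0.85 rot [0.17  0.013 0.03 ] top z 108.6
foot [-5.6  1.3  6.3] lean +corner 0.147 near/far z 1.9 10.7 rms 0.65 rot [-0.147  0.009 -0.011] top z 115.1
```

>>> arm_command([
  [0.48,[0,4,-2],0],
  [0.48,[0,4,-2],0],
])

```text
time_s: 7.6
tcp_pos: [515.0, -28.8, 144.4]
tcp_rot: [-3.116, -0.19, 0.004]
wrist_force: [-0.4, 6.4, -2.7]
opening: 41.0
```

```bash
python3 st.py;
```

```text
t 7.6 tcp [515.  -28.8 144.4] tray [  0.9 -21.6 114.4] F [ 0.3  6.4 -2.7] M [ 1.43 -0.2  -0.09] op 41.0
toolx deg 6.97 tilt z (tray) [-0.002  0.019 -1.   ] need tool [ -0.3 -19.4 114.8] q7 -1.33
```

>>> arm_command([
  [0.48,[0,3,-2],0],
])

```text
time_s: 7.7
tcp_pos: [515.0, -31.6, 146.1]
tcp_rot: [-3.116, -0.19, 0.005]
wrist_force: [-0.6, 7.1, -3.8]
opening: 41.2
```

```bash
python3 st.py;python3 - <<'E'
from cell import *
import cv2,pickle
pickle.dump(read_state(),open("s12.pkl","wb"))
a=camera("wrist");cv2.imwrite("pics/w12.png",cv2.resize(a[170:330,230:400],None,fx=3.7,fy=3.7,interpolation=cv2.INTER_CUBIC))
a=camera("scene")[140:260,270:430];cv2.imwrite("pics/s12.png",cv2.resize(a,None,fx=5,fy=5,interpolation=cv2.INTER_CUBIC))
E
```

```text
t 7.7 tcp [515.  -31.6 146.1] tray [  0.6 -24.4 116.1] F [ 0.1  7.1 -3.8] M [ 1.55 -0.12 -0.08] op 41.2
toolx deg 7.0 tilt z (tray) [-0.003  0.02  -1.   ] need tool [ 1.000e-01 -2.200e+01  1.166e+02] q7 -1.32
```

View pics/w12.png

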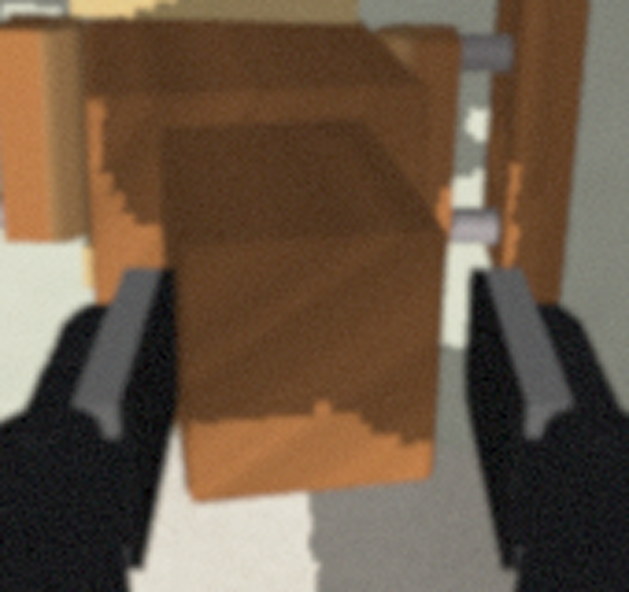

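View pics/s12.png

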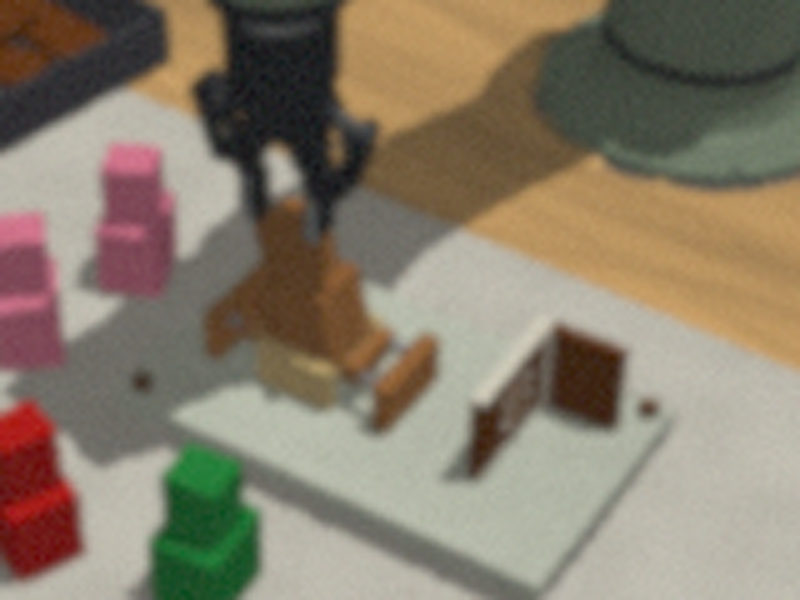

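```bash
python3 - <<'E'
from fm import *
import pickle
c=lambda x,y:(230+x/3.7,170+y/3.7)
pnp(dict(a=c(194,502),b=c(433,476),c=c(178,242),d=c(442,232),e=c(163,132),f=c(358,124),g=c(88,97),h=c(422,82)),pickle.load(open("s12.pkl","rb")))
E
```

```text
foot [-4.5 -0.4 14.2] lean +corner -0.218 near/far z 20.7 7.7 rms 1.01 rot [0.218 0.005 0.009] top z 121.6
```

>>> arm_command([
  [0.48,[0,-5,0],0],
  [0.48,[0,-4,-1],0],
  [0.48,[0,-4,-2],0],
  [0.48,[0,-4,-2],0],
  [0.48,[0,-4,-1.7],0],
])

```text
time_s: 8.3
tcp_pos: [512.0, -12.4, 153.4]
tcp_rot: [-3.119, -0.186, 0.006]
wrist_force: [-0.0, -2.7, -0.8]
opening: 41.0
```

```bash
python3 st.py;
```

```text
t 8.3 tcp [512.  -12.4 153.4] tray [ -0.4  -4.9 123.4] F [-0.3 -2.7 -0.8] M [-0.75 -0.05  0.03] op 41.0
toolx deg 6.84 tilt z (tray) [-0.003  0.017 -1.   ] need tool [  0.9  -2.9 123.5] q7 -1.37
```

>>> arm_command([
  [0.48,[0,3,3],0],
  [0.48,[0,0,6],0],
  [0.48,[0,0,4],0],
  [0.48,[0,-4,0],0],
])

```text
time_s: 8.7
tcp_pos: [511.9, -10.8, 139.6]
tcp_rot: [-3.119, -0.187, 0.005]
wrist_force: [-0.3, -3.9, 0.9]
opening: 41.0
```

```bash
python3 st.py;python3 - <<'E'
from cell import *
import cv2,pickle
pickle.dump(read_state(),open("s13.pkl","wb"))
a=camera("wrist");cv2.imwrite("pics/w13.png",cv2.resize(a[170:330,230:400],None,fx=3.7,fy=3.7,interpolation=cv2.INTER_CUBIC))
E
```

```text
t 8.7 tcp [511.9 -10.8 139.6] tray [ -0.3  -3.4 109.6] F [-0.6 -3.8  0.9] M [-0.87 -0.03 -0.  ] op 41.0
toolx deg 6.87 tilt z (tray) [-0.003  0.017 -1.   ] need tool [  0.7  -1.5 109.6] q7 -1.36
```

View pics/w13.png

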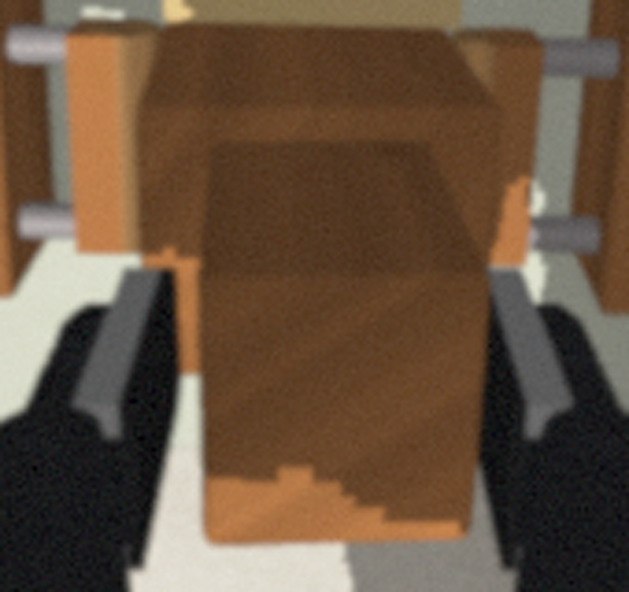

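Good overlap again (handle top edge at row ~540 of the crop). Continue towards the corner.

>>> arm_command([
  [0.48,[0,-4,-1.7],0],
  [0.48,[0,-4,-1.7],0],
  [0.48,[0,-4,-1.8],0],
  [0.48,[0,-4,-1.8],0],
])

```text
time_s: 9.15
tcp_pos: [509.8, 5.9, 147.5]
tcp_rot: [-3.12, -0.186, 0.006]
wrist_force: [0.6, -4.0, -2.3]
opening: 41.4
```

```bash
python3 st.py; python3 - <<'E'
from fm import *
import pickle
c=lambda x,y:(230+x/3.7,170+y/3.7)
pnp(dict(a=c(206,543),b=c(467,538),c=c(203,272),d=c(487,272),e=c(209,142),f=c(418,142),g=c(138,107),h=c(492,105)),pickle.load(open("s13.pkl","rb")))
E
```

```text
t 9.15 tcp [509.8   5.9 147.5] tray [ -0.7  13.4 117.5] F [ 0.2 -4.  -2.3] M [-0.9  -0.11  0.02] op 41.4
toolx deg 6.83 tilt z (tray) [-0.003  0.016 -1.   ] need tool [  0.8  15.3 117.2] q7 -1.4
foot [-4.2  3.9 17.5] lean +corner -0.1 near/far z 20.5 14.5 rms 0.75 rot [ 0.1    0.002 -0.008] top z 126.9
```

>>> arm_command([
  [0.48,[0,-4,-2],0],
  [0.48,[0,-4,-2],0],
])

```text
time_s: 9.35
tcp_pos: [508.9, 15.3, 152.2]
tcp_rot: [-3.119, -0.187, 0.005]
wrist_force: [-0.8, -0.5, 0.1]
opening: 41.0
```

```bash
python3 st.py;python3 - <<'E'
from cell import *
import cv2,pickle
pickle.dump(read_state(),open("s14.pkl","wb"))
a=camera("wrist");cv2.imwrite("pics/w14.png",cv2.resize(a[170:330,230:400],None,fx=3.7,fy=3.7,interpolation=cv2.INTER_CUBIC))
E
```

```text
t 9.35 tcp [508.9  15.3 152.2] tray [ -0.7  22.9 122.2] F [-0.8 -0.4  0.1] M [0.12 0.   0.04] op 41.0
toolx deg 6.87 tilt z (tray) [-0.003  0.017 -1.   ] need tool [  0.6  25.  121.8] q7 -1.42
```

View pics/w14.png

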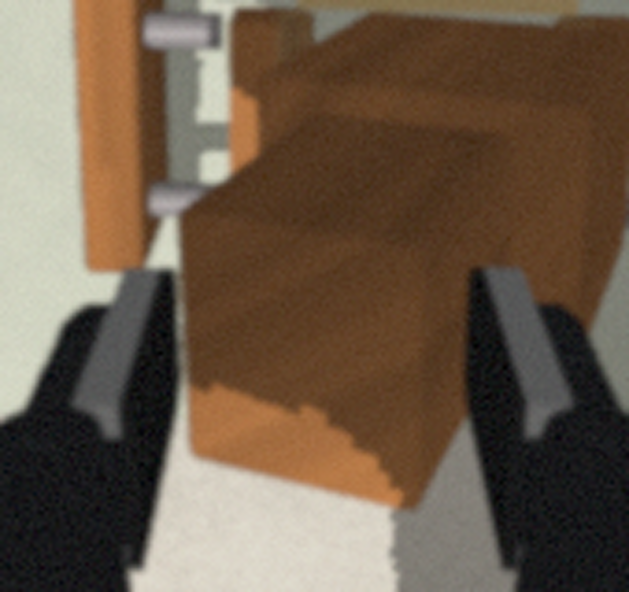

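```bash
python3 - <<'E'
from fm import *
import pickle
c=lambda x,y:(230+x/3.7,170+y/3.7)
pnp(dict(a=c(193,458),b=c(410,507),c=c(181,213),d=c(425,248),e=c(312,118),f=c(502,137),g=c(262,78),h=c(588,105)),pickle.load(open("s14.pkl","rb")))
s=read_state();print(s["time_s"])
a=camera("side")[160:290,250:400];cv2.imwrite("pics/d15.png",cv2.resize(a,None,fx=4.5,fy=4.5,interpolation=cv2.INTER_CUBIC))
a=camera("scene")[140:260,270:430];cv2.imwrite("pics/s15.png",cv2.resize(a,None,fx=5,fy=5,interpolation=cv2.INTER_CUBIC))
E
python3 st.py
```

```text
foot [ -4.6 -14.5  23.9] lean +corner 0.371 near/far z 13.0 34.8 rms 1.25 rot [-0.371  0.004  0.03 ] top z 126.4
9.4
t 9.5 tcp [509.   15.2 152.1] tray [ -0.6  22.8 122.1] F [0.2 2.2 0.8] M [ 0.35 -0.    0.02] op 41.0
toolx deg 6.91 tilt z (tray) [-0.002  0.017 -1.   ] need tool [  0.4  24.9 121.7] q7 -1.42
```

View pics/s15.png

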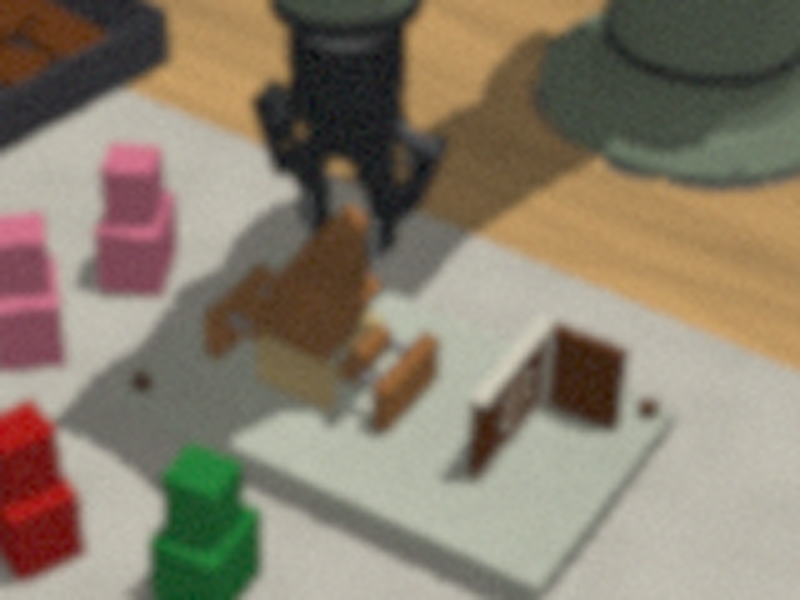

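View pics/d15.png

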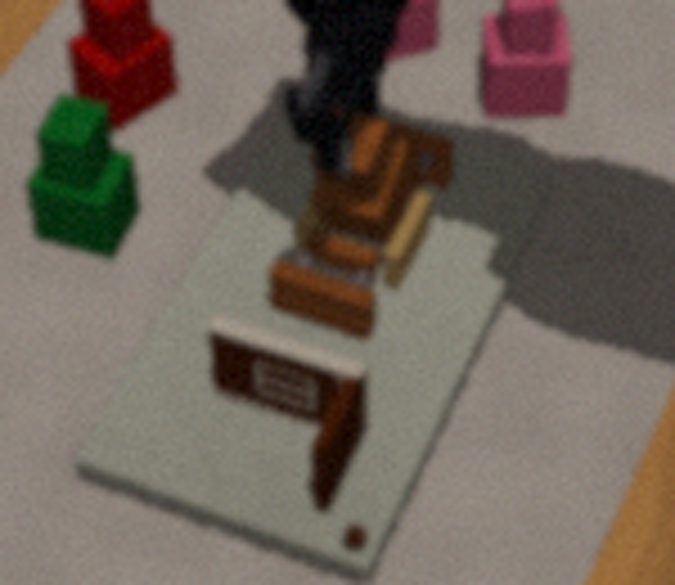

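>>> arm_command([
  [0.5,[0,3,4],0],
  [0.5,[0,3,4],0],
])

```text
time_s: 9.7
tcp_pos: [509.9, 9.8, 143.9]
tcp_rot: [-3.118, -0.19, 0.004]
wrist_force: [-0.1, 3.4, 4.5]
opening: 42.9
```

```bash
python3 st.py;python3 - <<'E'
from cell import *
import cv2,pickle
pickle.dump(read_state(),open("s16.pkl","wb"))
a=camera("wrist");cv2.imwrite("pics/w16.png",cv2.resize(a[170:330,230:400],None,fx=3.7,fy=3.7,interpolation=cv2.INTER_CUBIC))
E
```

```text
t 9.7 tcp [509.9   9.8 143.9] tray [ -0.2  17.3 113.9] F [0.2 3.4 4.5] M [ 0.74  0.03 -0.  ] op 42.9
toolx deg 6.96 tilt z (tray) [-0.002  0.017 -1.   ] need tool [ -0.   19.3 113.6] q7 -1.4
```

View pics/w16.png

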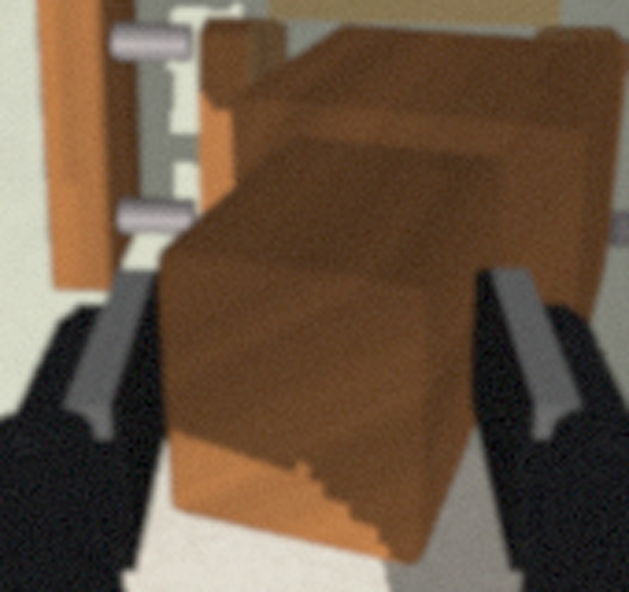

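>>> arm_command([
  [0.5,[0,4,-1],0],
  [0.5,[0,4,-1],0],
  [0.5,[0,4,-1],0],
])

```text
time_s: 10.05
tcp_pos: [511.1, -3.7, 145.7]
tcp_rot: [-3.119, -0.188, 0.006]
wrist_force: [0.4, 1.1, 0.2]
opening: 42.6
```

```bash
python3 st.py;python3 - <<'E'
from cell import *
import cv2,pickle
pickle.dump(read_state(),open("s17.pkl","wb"))
a=camera("wrist");cv2.imwrite("pics/w17.png",cv2.resize(a[170:330,230:400],None,fx=3.7,fy=3.7,interpolation=cv2.INTER_CUBIC))
E
```

```text
t 10.05 tcp [511.1  -3.7 145.7] tray [ -0.4   3.8 115.7] F [0.5 1.  0.2] M [ 0.08  0.04 -0.01] op 42.6
toolx deg 6.91 tilt z (tray) [-0.003  0.017 -1.   ] need tool [  0.7   5.8 115.6] q7 -1.38
```

View pics/w17.png

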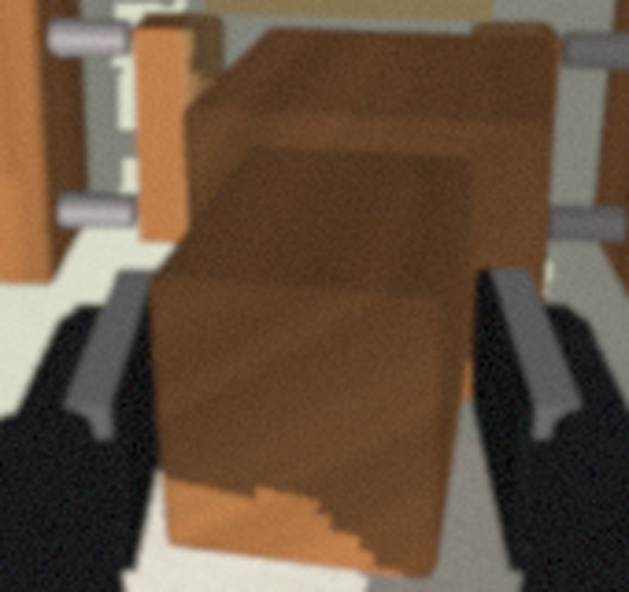

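>>> arm_command([
  [0.5,[0,4,-1],0],
  [0.5,[0,3,-1],0],
])

```text
time_s: 10.3
tcp_pos: [512.0, -12.3, 147.8]
tcp_rot: [-3.119, -0.187, 0.006]
wrist_force: [-0.2, 1.1, 0.6]
opening: 42.6
```

```bash
python3 st.py;python3 - <<'E'
from cell import *
import cv2,pickle
pickle.dump(read_state(),open("s18.pkl","wb"))
a=camera("wrist");cv2.imwrite("pics/w18.png",cv2.resize(a[170:330,230:400],None,fx=3.7,fy=3.7,interpolation=cv2.INTER_CUBIC))
E
```

```text
t 10.3 tcp [512.  -12.3 147.8] tray [ -0.4  -4.8 117.8] F [-0.1  1.1  0.6] M [ 0.06  0.04 -0.01] op 42.6
toolx deg 6.85 tilt z (tray) [-0.003  0.017 -1.   ] need tool [  0.8  -2.8 117.8] q7 -1.36
```

View pics/w18.png

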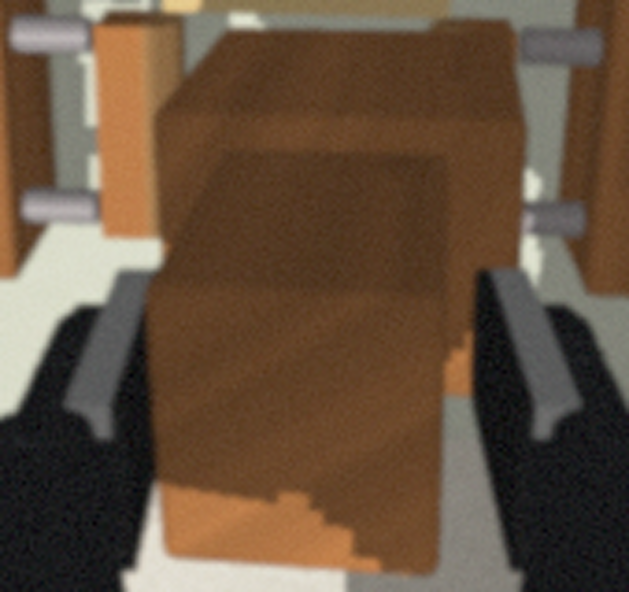

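```bash
python3 - <<'E'
from fm import *
import pickle
c=lambda x,y:(230+x/3.7,170+y/3.7)
pnp(dict(a=c(166,556),b=c(438,573),c=c(150,283),d=c(444,293),e=c(222,152),f=c(445,154),g=c(158,120),h=c(524,120)),pickle.load(open("s18.pkl","rb")))
E
```

```text
foot [ -4.7 -13.   30.9] lean +corner 0.091 near/far z 28.2 33.6 rms 0.78 rot [-0.091  0.009  0.033] top z 140.4
```

>>> arm_command([
  [0.42,[0,0,0],0],
  [0,[0,0,-1],0],
  [0,[0,0,-1],0],
  [0,[0,0,0],0],
])

```text
time_s: 10.75
tcp_pos: [512.3, -13.2, 150.4]
tcp_rot: [-3.12, -0.185, 0.005]
wrist_force: [0.3, -0.1, -2.3]
opening: 35.9
```

```bash
python3 st.py
```

```text
t 10.75 tcp [512.3 -13.2 150.4] tray [ -0.2  -5.9 120.4] F [ 0.3 -0.1 -2.3] M [-0.02  0.01 -0.06] op 35.9
toolx deg 6.8 tilt z (tray) [-0.002  0.016 -1.   ] need tool [  0.6  -3.9 120.5] q7 -1.37
```

>>> arm_command([
  [0,[0,0,-5],0],
  [0,[0,0,-6],0],
  [0,[0,0,-6],0],
  [0,[0,-3,-3],0],
  [0,[0,-3,0],0],
  [0,[0,0,0],0],
  [0,[0,0,0],0],
])

```text
time_s: 11.45
tcp_pos: [511.5, -6.5, 172.4]
tcp_rot: [-3.12, -0.187, 0.005]
wrist_force: [0.2, -0.2, -1.9]
opening: 35.7
```

```bash
python3 st.py;python3 - <<'E'
from cell import *
import cv2,pickle
pickle.dump(read_state(),open("s19.pkl","wb"))
a=camera("wrist");cv2.imwrite("pics/w19.png",cv2.resize(a[170:330,230:400],None,fx=3.7,fy=3.7,interpolation=cv2.INTER_CUBIC))
a=camera("scene")[140:260,270:430];cv2.imwrite("pics/s19.png",cv2.resize(a,None,fx=5,fy=5,interpolation=cv2.INTER_CUBIC))
E
```

```text
t 11.45 tcp [511.5  -6.5 172.4] tray [ -0.3   0.9 142.4] F [ 0.1 -0.2 -1.9] M [ 0.03 -0.03  0.  ] op 35.7
toolx deg 6.84 tilt z (tray) [-0.002  0.016 -1.   ] need tool [  0.6   3.3 142.4] q7 -1.39
```

View pics/w19.png

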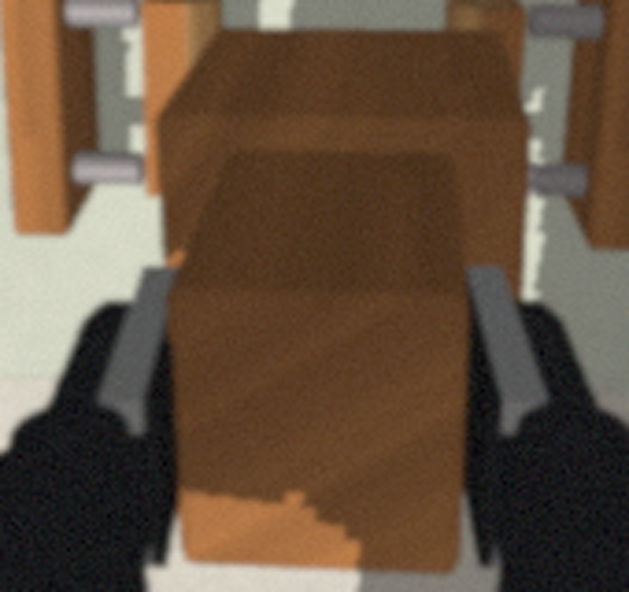

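View pics/s19.png

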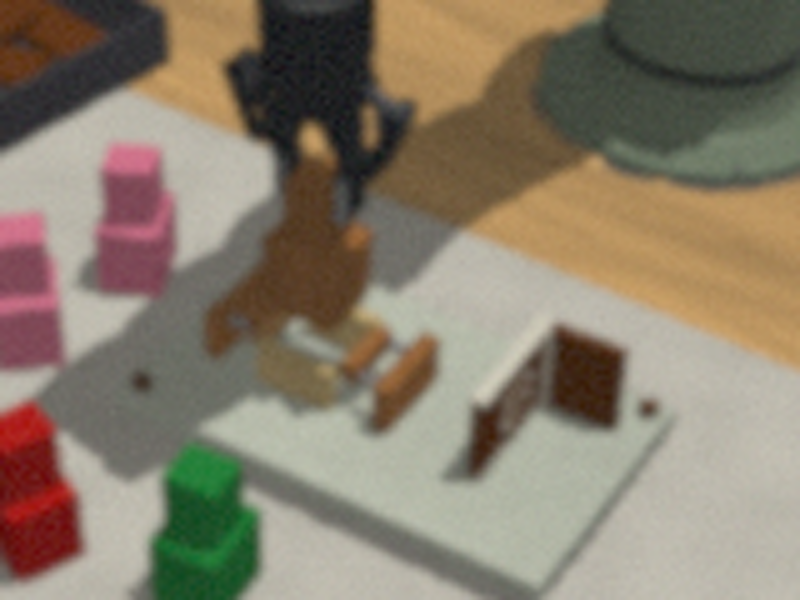

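```bash
python3 - <<'E'
from fm import *
import pickle
c=lambda x,y:(230+x/3.7,170+y/3.7)
pnp(dict(a=c(187,562),b=c(455,571),c=c(172,288),d=c(465,293),e=c(232,152),f=c(455,155),g=c(162,118),h=c(524,118)),pickle.load(open("s19.pkl","rb")))
# scene camera: lowest visible foot corners checks
m=camera_model("scene");
for z in(50,55,60,65):
  X=np.array([[25,30,z],[25,-30,z],[20,18,z+110],[20,-18,z+110],[-20,18,z+110]],float)@Tr.T+O
  print(z,((proj(X,m)-[270,140])*5).round(0).tolist())
E
```

```text
foot [-4.5 -6.3 54.9] lean +corner 0.059 near/far z 53.1 56.6 rms 0.81 rot [-0.059  0.004  0.03 ] top z 164.7
50 [[336.0, 350.0], [263.0, 319.0], [326.0, 213.0], [280.0, 195.0], [358.0, 182.0]]
55 [[336.0, 345.0], [263.0, 314.0], [326.0, 207.0], [280.0, 189.0], [358.0, 176.0]]
60 [[336.0, 339.0], [263.0, 308.0], [326.0, 200.0], [280.0, 183.0], [359.0, 170.0]]
65 [[336.0, 334.0], [263.0, 303.0], [326.0, 194.0], [279.0, 176.0], [359.0, 164.0]]
```

```bash
python3 st.py; python3 - <<'E'
from cell import *
import cv2,numpy as np
a=camera("scene");b=cv2.imread("pics/scene0.png")
d=cv2.absdiff(cv2.GaussianBlur(a,(5,5),0),cv2.GaussianBlur(b,(5,5),0)).max(2)
for n,(x0,x1,y0,y1) in dict(cup=(205,240,165,205),flask=(440,490,240,310),tin=(220,275,125,170),corner=(355,405,198,240),trayedge=(340,410,225,262)).items(): print(n,d[y0:y1,x0:x1].mean().round(1),d[y0:y1,x0:x1].max())
s=read_state();print(s["tcp_pos"].round(1),s["wrist_force"].round(1),abs(s["qd"]).max())
job_done()
E
```

```text
t 11.55 tcp [511.4  -6.6 172.3] tray [ -0.4   0.9 142.3] F [-0.3  0.1 -2. ] M [-0.06  0.05  0.02] op 35.7
toolx deg 6.83 tilt z (tray) [-0.003  0.017 -1.   ] need tool [  0.7   3.2 142.3] q7 -1.39
cup 1.3 5
flask 1.3 4
tin 1.3 5
corner 1.5 6
trayedge 1.4 6
[511.4  -6.8 172.3] [-0.7  0.7 -2.8] 0.004371461308724442
the job is handed in; nothing more can be done
```

The former came free of the pads and I handed the job in at about 11.6 s with it held over its slot. `job_done()` gives no verdict, so the points below are from my own last checks.

**What I did:** A firm grip mostly slid the former sideways instead of tilting it. I opened the fingers slightly, to 41–43 mm around the 36 mm handle, and rocked it with one finger at a time. It leaned about 0.2 rad away from the gingerbread corner, then about 0.15–0.18 rad towards it, and so on.

On the second lean towards the corner, its far side popped past its pad and it tipped to about 0.37 rad. I eased it back to about 0.09 rad, gripped it and lifted it clear.

**Last checks:**

| Check | Result |
|---|---|
| Foot above the tray face | about 55–60 mm |
| Distance from the slot centre | about 8 mm |
| Lean | about 0.06 rad |
| Vertical force on the wrist | about 2–3 N, roughly the former's weight, so nothing of the jig seems to be touching it |
| Cup, flask, tin, gingerbread corner and tray edge | unchanged from the first scene picture |

**What disagreed:** The wrist-camera fits put the foot about 4–5 mm off in x. The plywood cheeks allow only 1.5 mm while it is in the slot, so there is a calibration bias. The height may be off by a few mm too, though still well inside the allowed range. Midway through, I also had to lower the fingers twice because they had climbed too near the top of the handle.

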